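# Load a fresh filter slide, lift the hood and present the old slide

### The arm

A 6-joint arm with a two-finger parallel gripper is mounted at the origin on a cart in front of the work surface, level with it; the furniture and walls round the work are solid. World frame = base frame: x ahead of the robot, y to its left, z up, the work surface at z = 0. Lengths are in m, angles in rad, forces in N, time in s.
With the tool pointing down it reaches from about 0.375 to 0.9 m from the base axis. Payload 3.1 kg.
Tool frame: the origin (TCP) lies at the centre of the arm's flange, where the gripper is bolted on; the fingertips stand 173 mm ahead of it and the grasp point (between the pads) lies 155 mm ahead of it (tip_extent is the distance from the TCP to the fingertips, in m); z points along the fingers, y is the direction in which the jaws open and shut (so a half turn about z gives the same grasp; the last joint's range is limited). The gripper opens to 85 mm and grips with 20 to 120 N. Pads are 22 mm wide; open, the fingers measure 114 mm over their backs; the gripper's body (76 mm by 85 mm) begins 54 mm behind the grasp point. The pads swing forward as they close: fully open they stand 13 mm farther back than shut.
Start: joints at [0.925, 0.527, 1.433, -0, 1.181, -0.178], TCP at [0.281, 0.558, 0.405] pointing down, gripper open.
Joint ranges: [-3.08, 3.08], [-0.75, 2.2], [0.22, 2.44], [-1.43, 4.57], [0, 2.65], [-2.85, 2.85]. Speed limits (rad/s): [2.79, 2.79, 3.14, 3.14, 3.14, 3.14].

### API

Orientations are given as a unit quaternion [x, y, z, w].
In Python, from station import sense, snapshot, sign_off, tip_extent gives the robot as it stands. The module is installed in compiled form; this text tells all that it offers.
- The arm moves only by the tool servo_tool, never from a script. Its argument "rows" is a list of rows, each a list of 3 entries, a list of its own where there are three numbers: the shift along the tool's x, y, z in mm, then the turn about the tool's z in degrees, then the opening, from -1 (shut) to 1 (fully open), so that 0 is half open. A call has 1 to 8 rows; each row is the pose to reach, as a shift and turn from the pose measured when the call began, along the tool's axes at that moment; what a row does not reach only later rows make up. A row lasts 1/10 s, in which the tool goes at most 50 mm and 8.59 degrees, less where a joint would pass 70% of its speed; a pose out of reach is approached as far as the arm can. A call with a gripper value outside its range is refused whole. The fingers move at their own pace and stop on an object; "force" is the grip in N (left out, the last holds). Time passes only in rows, so rows that repeat a pose let the fingers close. It gives the time, the measured TCP pose, the force and the opening at its end, in the units of the state.
- sense(): the state, without advancing time (a new reading comes with each control period).
- snapshot(name): name is "scene" or "top"; returns a dict with "image" (420x560x3 uint8, blue, green, red), "z_map" (420x560 float32, m along the optical axis (not along the pixel's ray), 0 where there is no reading), "vertical_fov" (degrees; the focal length in pixels is half the picture's height over the tangent of half this angle, whatever the lens; pixels are square), "cx", "cy" (the principal point, pixels), "cam_to_world" (4x4, takes a point from camera to world coordinates). Camera axes: x right, y down, z forward; pixel columns grow to the right and rows downward; lengths in m; the calibration is good to about 2 mm. A picture is of the moment at which its call begins.
- sign_off(): hands the job in, once; it reports no verdict.
The state is a dict: "t": time; "q": joint angles; "qd": joint speeds; "tau": joint torques, N m; "tcp_pos": TCP position; "tool_rot": TCP orientation; "force": force on the tool from outside, world axes, zero at the start; "ft_torque": the same for the moment, N m; "finger_gap": opening from 0.0 (shut) to 1.0 (fully open).
Only numpy, scipy, OpenCV 4.12 (cv2) and the standard library are available. Lean on these libraries where they do the work, as an engineer would, in place of code of your own. Each camera call takes 0.05 s, during which the arm holds its last target. There are 200 camera calls.

### The job

Change the filter in the grey filter changer. First take the filter slide with the yellow tab from its black stand, slide it fully home into the open slot of the changer and let it go; then lift the blue hood, swing it back past upright and draw out the red-tabbed filter slide hidden beneath. Finish while still holding the red-tabbed slide in the gripper, upright and still, centred over the light pad with its lower edge roughly 10 cm above the pad; do not disturb the petri dish, the dropper bottle or the pot of screws.

Things in the scene. Friction and masses are not known exactly. Their poses are not given: they have to be found in the camera images.
- changer: the filter changer, fixed: grey block 100 (x) x 170 (y) x 62 mm tall with a flat deck; origin at the centre of its underside, z up; its front (-x, two round ports) faces roughly to the robot. Two like slots in the deck at x = 0: y = -40 mm (open) and y = +40 mm (under the blue hood). The hood covers x -50 to +50, y -2 to +82 mm and stands 44 mm above the deck.
- load_slot (a point): centre of the mouth of the open slot, level with the deck 62 mm above the counter; axes as the changer's. The slot is 9 mm (x) x 53 mm (y), bevelled by 2 mm at the mouth, and 50 mm deep: in a slide fully home the frame's top is level with the deck, only the tab stands above, and the slide's centre is 9 mm below this point.
- covered_slot (a point): centre of the mouth of the second slot, under the hood, same size and axes; the red-tabbed slide stands fully home in it, only its 32 mm tab above the deck.
- cover (a joint): angle of the blue hood (rad): 0 closed, grows as it is lifted, 1.57 upright (its top facing away from the robot), stop at 2.0. It starts 0 to 0.2 open. The hinge is stiff, so the hood stays where it is left; it needs about 2 N at the bar.
- cover_hinge (a point): middle of the hinge line of the hood, at the rear edge of the deck, deck height; the line runs along the changer's y axis and the hood turns up and back, away from the robot.
- cover_bar (a point): middle of the hood's steel bar handle: round, 10 mm thick, parallel to the hinge, on two side arms (66 mm free between them) 42 mm in front of the hood's front wall (37 mm free behind the bar); nothing above or below it. Hood closed: 142 mm in front of the hinge line and 22 mm above it, 84 mm above the counter. It moves with the hood.
- slide_new_center (a point): fresh slide: upright black frame 50 wide (y) x 6 thick (x) x 50 mm tall with amber glass; on top, centred, a yellow grip tab 24 wide (y) x 10 thick (x) x 32 mm tall; 50 g. The point is its centre, half-way up: lower edge 41 mm below, foot of the tab 9 mm above, top of the tab 41 mm above. z up; faces alike, either way round fits. Starts in the black stand, lower edge 8 mm above the counter.
- slide_old_center (a point): old slide, hidden under the hood: upright black frame 50 wide (y) x 6 thick (x) x 50 mm tall with green glass; on top, centred, a red grip tab 24 wide (y) x 10 thick (x) x 32 mm tall; 50 g. The point is its centre, half-way up: lower edge 41 mm below, foot of the tab 9 mm above, top of the tab 41 mm above. z up; faces alike, either way round fits. Starts home in the covered slot.
- stand_slot (a point): centre of the mouth of the slot in the fixed black stand (block 40 x 76 x 36 mm tall on a 70 x 90 mm foot), 36 mm above the counter. The slot is 9 mm (x) x 53 mm (y) and 28 mm deep.
- pad_top (a point): centre of the top face of the fixed light pad, a flat black-edged square 90 x 90 x 8 mm with a white lit face; 8 mm above the counter. Stand and pad may have changed places.
- petri_dish: round clear petri dish, 59 mm across, 14 mm tall; origin at the centre of its underside; leave it alone.
- oil_bottle: small white dropper bottle with black tip, 30 mm across, 76 mm tall; origin at the centre of its underside; leave it alone.
- screw_pot: round aluminium pot of screws, 47 mm across, 21 mm tall; origin at the centre of its underside; leave it alone.
There are look-alikes about, which are no part of the job. Leave any green look-alike of the part that bears pad_top alone.

How it is judged:
By the outcome, as a careful person would: the job done as asked, in the order asked, and still so for the second after the job is handed in, while the arm keeps its last pose, push and grip.
It also fails if it takes over 69 s, if anything falls off the work surface, if the arm or the gripper's body presses on something with over 40 N, if the wrist force passes 120 N, or if a joint passes its speed limit or range.

## Working session

There is one attempt and no reset: what is moved stays moved. The work goes in short steps, Python scripts to look and compute and a tool call to move; the robot and the scene stay as the last step left them, time stands still between calls to the robot, and variables do not carry over. Pictures are saved under pics/ and viewed, about 8 in all and at most 12, crops included, and the job is handed in when it is done.

Besides the shell and the picture viewer there is one more tool, called after "Request:" as name([rows], argument=value, ...), one row to a line, values as JSON. servo_tool: Moves the arm, as the interface text tells. Its arguments: {"type":"object","properties":{"rows":{"type":"array"},"force":{"type":"number"}},"required":["rows"]}

```bash
mkdir -p pics; cat > h.py <<'E'
import numpy as np, cv2
from station import sense, snapshot, sign_off, tip_extent
def pts(s):
    z=s["z_map"];H,W=z.shape;f=H/2/np.tan(np.radians(s["vertical_fov"])/2)
    v,u=np.mgrid[:H,:W];P=np.stack([(u-s["cx"])/f*z,(v-s["cy"])/f*z,z,np.ones_like(z)],-1)
    return (P@np.array(s["cam_to_world"]).T)[...,:3]
def save(n,im): cv2.imwrite(f"pics/{n}.png",im)
E
python3 - <<'E'
from h import *
a=snapshot("scene");b=snapshot("top")
np.savez("s0.npz",a=a["image"],b=b["image"],pa=pts(a),pb=pts(b))
save("scene0",a["image"]);save("top0",b["image"])
for s in(a,b):print(s["vertical_fov"],s["cx"],s["cy"],np.round(s["cam_to_world"],3).tolist())
print(sense(),tip_extent)
E
```

```text
53.3543292603841 278.20978523960423 210.40324517309858 [[0.567, -0.458, 0.685, -0.121], [-0.823, -0.336, 0.458, -0.506], [0.02, -0.823, -0.567, 0.671], [0.0, 0.0, 0.0, 1.0]]
45.26948018376926 273.40867769800616 216.81259214122053 [[0.011, -0.997, 0.075, 0.501], [-1.0, -0.01, 0.017, -0.041], [-0.016, -0.076, -0.997, 1.445], [0.0, 0.0, 0.0, 1.0]]
{'t': 0.1, 'q': array([ 9.25497808e-01,  5.28394041e-01,  1.43377488e+00,  2.17805700e-05,
        1.18140453e+00, -1.78474587e-01]), 'qd': array([ 0.00032772, -0.0035302 , -0.00269786, -0.00080432, -0.00120669,
       -0.00033019]), 'tau': array([-5.02306489e-05, -4.43308532e+01, -1.78584766e+01, -2.41304679e-04,
        3.96385352e-03,  1.26289166e-05]), 'tcp_pos': array([0.28105247, 0.55789887, 0.40381811]), 'tool_rot': array([ 2.31302225e-01,  9.72881442e-01, -9.03535187e-04, -4.05722890e-04]), 'force': array([-0.17172896, -0.06865077,  0.31014347]), 'ft_torque': array([-0.03587612, -0.01720307, -0.05256123]), 'finger_gap': 1.0013968210177642} 0.1734
```

View pics/scene0.png

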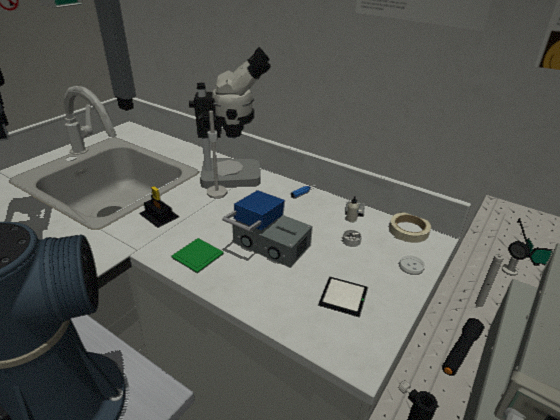

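View pics/top0.png

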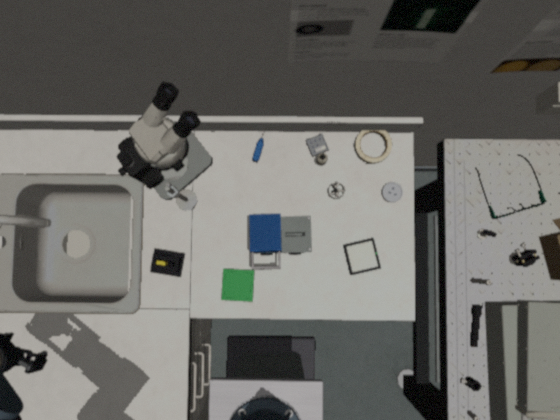

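Scene (157,195) and top (160,263) show the yellow tab in its black stand. The changer is at top (280,233): blue hood on the left, open slot at about (296,235), bar at about (264,262). The white lit pad is at top (362,256). Possible confusions: the green square at top (238,285) for the pad, and the blue pen at (259,148) for the hood. The only yellow tab is the one in the stand. Next I'll measure these and check with a close crop.

```bash
python3 - <<'E'
from h import *
d=np.load("s0.npz");a,b,pa,pb=d["a"],d["b"],d["pa"],d["pb"]
def rect(P,n):
    r=cv2.minAreaRect((P[:,:2]*1000).astype(np.float32));print(n,len(P),"c",np.round(r[0],1),"sz",np.round(r[1],1),"ang",round(r[2],2),"z",np.round(np.percentile(P[:,2],[5,50,95])*1000,1))
for n,im,P in(("scene",a,pa),("top",b,pb)):
    h=cv2.cvtColor(im,cv2.COLOR_BGR2HSV);H,S,V=[h[...,i].astype(int) for i in range(3)]
    w=(P[...,0]>.2)&(P[...,0]<1)&(abs(P[...,1])<.6)
    z=P[...,2]
    m=w&(H>20)&(H<35)&(S>150)&(V>80)&(z>.03); rect(P[m],n+" yellow")
    m=w&(H>100)&(H<130)&(S>120)&(z>.085)&(z<.13); rect(P[m],n+" hoodtop")
    m=w&(S<60)&(z>.054)&(z<.068)&(P[...,1]<.06)&(P[...,1]>-.15)&(P[...,0]>.35)&(P[...,0]<.65);m=cv2.erode(m.astype(np.uint8),np.ones((3,3)))>0;rect(P[m],n+" deck")
    m=w&(V<60)&(z>.03)&(z<.042)&(P[...,1]>.1);rect(P[m],n+" standtop")
    m=w&(z>.005)&(z<.012)&(P[...,1]<-.1)&(P[...,0]<.6);m=cv2.morphologyEx(m.astype(np.uint8),cv2.MORPH_OPEN,np.ones((3,3)))
    k,l,st,c=cv2.connectedComponentsWithStats(m)
    i=1+np.argmax(st[1:,4]);rect(P[l==i],n+" pad")
    m=w&(z>.07)&(z<.12)&(H<180)&(S<60)&(P[...,0]<.5)&(P[...,1]<.15)&(P[...,1]>-.1);rect(P[m],n+" bar")
t=cv2.resize(b[200:310,140:400],None,fx=3,fy=3,interpolation=3)
t2=cv2.resize(a[170:270,120:330],None,fx=3.7,fy=3.7,interpolation=3)[:,:780]
save("crop0",np.vstack([t[:250],np.pad(t2[:340],((0,0),(0,780-t2.shape[1]),(0,0)))]))
E
```

```text
scene yellow 75 c [671.5 -96.3] sz [ 24.6 880.7] ang 27.48 z [ 62.5  88.9 467.8]
scene hoodtop 1103 c [555.8   2. ] sz [102.5  84.6] ang 2.71 z [ 88.9 109.5 117. ]
scene deck 864 c [553.7 -67.7] sz [ 99.8 109.8] ang 2.45 z [59.6 61.8 63.7]
scene standtop 209 c [557.6 269.5] sz [ 78.4 213.5] ang 80.6 z [31.6 35.4 38.9]
scene pad 1245 c [ 497.6 -268.8] sz [92.4 89.8] ang 13.72 z [ 6.3  8.5 10.4]
scene bar 212 c [478.8   0.7] sz [41.1 79.5] ang 0.22 z [ 96.4 103.2 106.4]
top yellow 45 c [476.4 290.2] sz [14.5 34.6] ang 0.84 z [35.3 87.  93. ]
top hoodtop 1112 c [559.    3.5] sz [96.8 79.8] ang 1.2 z [104.5 111.8 118.5]
top deck 698 c [560.  -79.8] sz [93.8 77.5] ang 2.54 z [57.3 61.5 66.1]
top standtop 281 c [659.5 255.3] sz [ 73.4 409. ] ang 81.0 z [31.4 36.  40.8]
top pad 63 c [ 468.5 -268.3] sz [22.5 34.2] ang 33.9 z [ 5.6  8.6 11.2]
top bar 149 c [481.6   1.7] sz [37.1 77.5] ang 0.63 z [ 99.1 104.3 108.8]
```

View pics/crop0.png

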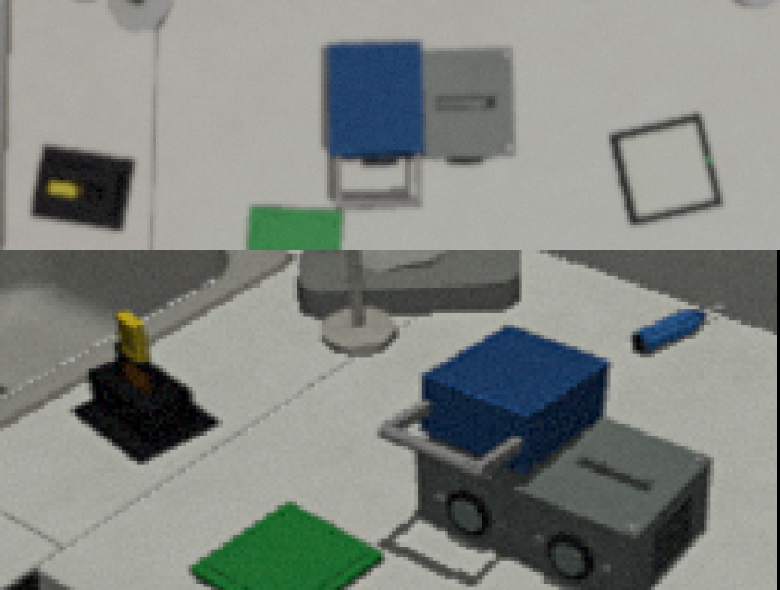

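The crop confirms the yellow tab in the black stand, the open slot in the deck, and a slightly open hood (bar at about 104 mm). Refining slot, tab and pad by casting onto known planes.

```bash
cat >> h.py <<'E'
def plane(s,uv,z):
    T=np.array(s["cam_to_world"]);f=210/np.tan(np.radians(s["vertical_fov"])/2)
    uv=np.asarray(uv,float).reshape(-1,2);r=np.c_[(uv[:,0]-s["cx"])/f,(uv[:,1]-s["cy"])/f,np.ones(len(uv))]@T[:3,:3].T
    return T[:3,3]+r*((z-T[2,3])/r[:,2])[:,None]
def rect(P,n):
    r=cv2.minAreaRect((P[:,:2]*1000).astype(np.float32));print(n,len(P),"mean",np.round(P.mean(0)*1000,1),"c",np.round(r[0],1),"sz",np.round(r[1],1),"ang",round(r[2],2))
def pca(P):
    Q=P[:,:2]-P[:,:2].mean(0);u=np.linalg.svd(Q,full_matrices=False)[2][0];return np.degrees(np.arctan2(u[1],u[0]))
E
python3 - <<'E'
from h import *
for n in("scene","top"):
    s=snapshot(n);im=s["image"];P=pts(s);h=cv2.cvtColor(im,cv2.COLOR_BGR2HSV);H,S,V=[h[...,i].astype(int) for i in range(3)]
    x,y,z=[P[...,i] for i in range(3)]
    uv=lambda m:np.argwhere(m)[:,::-1]
    g=cv2.cvtColor(im,cv2.COLOR_BGR2GRAY).astype(int)
    R=(abs(x-.558)<.03)&(y<-.03)&(y>-.115)&(z<.075)
    m=R&(g<np.median(g[R])-25);Q=plane(s,uv(m),.062);rect(Q,n+" slot");print(pca(Q),np.median(g[R]))
    m=(y>.2)&(y<.34)&(x>.4)&(x<.6)&(H>18)&(H<38)&(S>110)&(V>60)
    q=P[m];q=q[q[:,2]>.045];print(n,"yellow pts",q.mean(0).round(4),pca(q),np.percentile(q[:,2],[5,95]).round(3))
    if n=="top":
        m2=m&(z>.078);Q=plane(s,uv(m2),.09);rect(Q,"tabtop");print(pca(Q))
    m=(y>.18)&(y<.36)&(x>.38)&(x<.6)&(V<75)&(z<.012)&(z>.001);rect(P[m],n+" foot")
    m=(y>.18)&(y<.36)&(x>.38)&(x<.6)&(V<75)&(z<.04)&(z>.032);rect(P[m],n+" blocktop")
    m=(y<-.18)&(y>-.36)&(x>.38)&(x<.6)&(V<75)&(z<.03);rect(plane(s,uv(m),.008),n+" padedge")
    m=(y<.06)&(y>-.06)&(x<.475)&(x>.4)&(z>.08)&(z<.13);rect(P[m],n+" bar");print(np.median(P[m][:,2]),pca(P[m]))
E
```

```text
scene slot 94 mean [558.7 -54.8  62. ] c [572.8 -56.7] sz [66.9 76.3] ang 19.63
-101.22833403139343 94.0
scene yellow pts [0.4717 0.28   0.0783] -97.30286422248678 [0.061 0.09 ]
scene foot 234 mean [457.  272.3   6.1] c [472.7 284.7] sz [92.8 68.3] ang 81.44
scene blocktop 186 mean [466.8 277.6  35.4] c [472.6 285.2] sz [78.4 40.3] ang 80.54
scene padedge 377 mean [ 481.5 -274.     8. ] c [ 494.8 -268.9] sz [93.7 87.8] ang 13.9
scene bar 146 mean [464.1  -2.3 103.5] c [465.6  -0.5] sz [79.4 17. ] ang 89.31
0.10398368646120631 -87.7901808255828
top slot 19 mean [560.3 -89.   62. ] c [557.2 -70. ] sz [13.9 65.5] ang 10.46
-83.25531623517347 111.0
top yellow pts [0.478  0.2848 0.0869] 78.46635142409316 [0.068 0.094]
tabtop 37 mean [477.7 284.1  90. ] c [477.7 284. ] sz [25. 10.] ang 79.45
-99.08344574069656
top foot 250 mean [476.7 280.5   6. ] c [476.7 285.4] sz [86.  65.2] ang 81.25
top blocktop 255 mean [477.5 282.7  35.7] c [477.2 284.4] sz [74.  40.1] ang 81.41
top padedge 99 mean [ 501.9 -257.3    8. ] c [ 500.3 -267.1] sz [84.6 85.3] ang 13.83
top bar 109 mean [4.689e+02 2.000e-01 1.050e+02] c [468.4   0. ] sz [10.8 74.5] ang 0.65
0.1049788199369408 -87.20092660157877
```

Yaws: stand about −9°, changer about +2.5°. The tab is at about (475.5, 284.5). The two views disagree by about 4 mm in x, so I'll do the fine fit by comparing held slide and slot within the same camera.

```bash
cat >> h.py <<'E'
from scipy.spatial.transform import Rotation as Rn
def go(x,y,z,yaw):
    """shift (mm) & turn (deg) to TCP target (mm), tool y at yaw deg (mod 180)"""
    s=sense();R=Rn.from_quat(s["tool_rot"]).as_matrix();cur=np.degrees(np.arctan2(R[1,1],R[0,1]))
    print("shift",np.round(R.T@(np.array([x,y,z])-s["tcp_pos"]*1000),1),"turn",round(-((yaw-cur+90)%180-90),1),"yaw",round(cur,2),"tcp",np.round(s["tcp_pos"]*1000,1),"F",np.round(s["force"],1),"gap",round(s["finger_gap"]*85,1),"t",round(s["t"],2),"q6",round(s["q"][5],2),"tilt",np.round(R[:2,2],4))
E
python3 -c "
from h import *
go(475.5,284.5,330,-9)"
```

```text
shift [-296.7 -156.6   74.2] turn 72.3 yaw 63.25 tcp [281.1 558.  404.1] F [-1.   0.2 -0.6] gap 84.6 t 0.2 q6 -0.18 tilt [-0.0008 -0.0011]
```

Request:
servo_tool([
  [[-40,-20,10],8,1],
  [[-80,-40,20],16,1],
  [[-120,-60,30],24,1],
  [[-160,-80,40],32,0.5],
  [[-200,-105,50],40,0.2],
  [[-240,-130,60],48,0],
  [[-270,-145,68],56,0],
  [[-290,-153,72],64,0],
])

```text
t: 1.0
tcp_pos: [0.4723, 0.2883, 0.3314]
tool_rot: [0.715, 0.7, -0.001, -0.0]
force: [1.1, 0.0, 0.3]
finger_gap: 0.497
```

```bash
python3 -c "
from h import *
go(475.5,284.5,330,-9)"
```

```text
shift [-3.8  3.3  1.4] turn 7.8 yaw -1.22 tcp [472.3 288.3 331.4] F [1.1 0.  0.3] gap 42.2 t 1.0 q6 0.37 tilt [-0.0021 -0.0019]
```

Request:
servo_tool([
  [[-4,3,5],8,0],
  [[-4,3,25],8,0],
  [[-4,3,50],8,0],
  [[-4,3,70],8,0],
  [[-4,3,85],8,0],
  [[-4,3,95],8,0],
  [[-4,3,95],8,0],
])

```text
t: 1.7
tcp_pos: [0.4747, 0.2839, 0.2351]
tool_rot: [0.762, 0.648, -0.003, -0.0]
force: [-0.7, 0.7, -0.1]
finger_gap: 0.503
```

```bash
python3 - <<'E'
from h import *
go(475.5,284.5,236,-9)
s=snapshot("scene");save("a1",cv2.resize(s["image"][120:250,90:250],None,fx=4.5,fy=4.5,interpolation=3))
E
```

```text
shift [ 0.7  0.7 -0.9] turn -0.2 yaw -9.23 tcp [474.7 283.9 235.1] F [-0.7  0.7 -0.1] gap 42.7 t 1.7 q6 0.5 tilt [-0.0048 -0.0029]
```

View pics/a1.png

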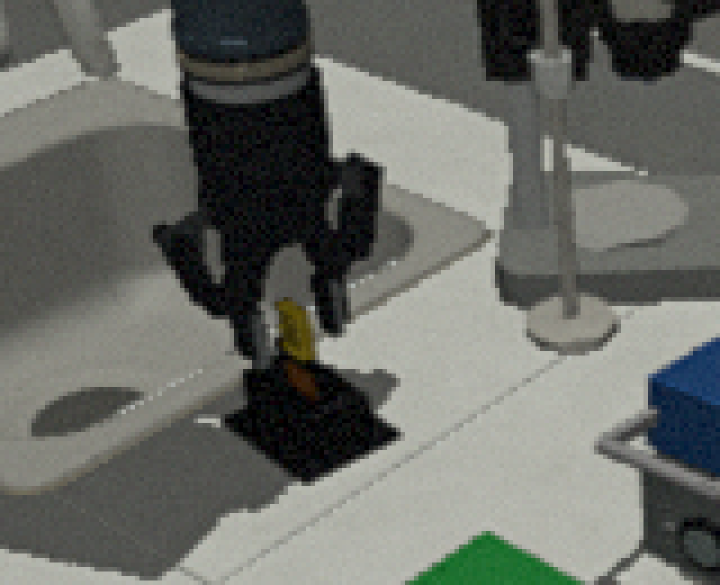

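The yellow tab at (296,330) of the crop sits between the fingers at (255,340) and (332,305), centred. Closing.

Request:
servo_tool([
  [[0,0,0],0,-0.4],
  [[0,0,0],0,-0.6],
  [[0,0,0],0,-0.75],
  [[0,0,0],0,-1],
  [[0,0,0],0,-1],
  [[0,0,0],0,-1],
], force=30)

```text
t: 2.35
tcp_pos: [0.4753, 0.2842, 0.2367]
tool_rot: [0.762, 0.648, -0.001, 0.0]
force: [0.9, -0.0, 6.1]
finger_gap: 0.109
```

Request:
servo_tool([
  [[0,0,0],0,-1],
  [[0,0,-8],0,-1],
  [[0,0,-20],0,-1],
  [[0,0,-40],0,-1],
  [[0,0,-65],0,-1],
  [[0,0,-95],0,-1],
  [[0,0,-125],0,-1],
  [[0,0,-145],0,-1],
], force=50)

```text
t: 3.15
tcp_pos: [0.4753, 0.2845, 0.3846]
tool_rot: [0.762, 0.648, -0.0, 0.0]
force: [0.6, -0.3, -0.7]
finger_gap: 0.105
```

```bash
python3 - <<'E'
from h import *
go(470,-75,380,2.5);go(557,-75,380,2.5)
E
```

```text
shift [-355.7   52.4    4.9] turn -11.7 yaw -9.22 tcp [475.3 284.5 384.6] F [ 0.6 -0.3 -0.7] gap 8.9 t 3.15 q6 0.5 tilt [ 0.0004 -0.0008]
shift [-341.8  138.3    4.9] turn -11.7 yaw -9.22 tcp [475.3 284.5 384.6] F [ 0.6 -0.3 -0.7] gap 8.9 t 3.15 q6 0.5 tilt [ 0.0004 -0.0008]
```

Request:
servo_tool([
  [[-45,15,5],-2,-1],
  [[-90,33,5],-4,-1],
  [[-135,52,5],-6,-1],
  [[-180,70,5],-8,-1],
  [[-225,90,5],-10,-1],
  [[-270,108,5],-11.5,-1],
  [[-310,125,5],-11.5,-1],
  [[-342,138,5],-11.5,-1],
])

```text
t: 3.95
tcp_pos: [0.5567, -0.0777, 0.3807]
tool_rot: [0.694, 0.72, -0.0, 0.001]
force: [0.0, 0.7, 0.2]
finger_gap: 0.11
```

```bash
python3 - <<'E'
from h import *
go(557,-75,330,2.5)
s=snapshot("scene");np.save("sc1.npy",s["image"]);save("a2",cv2.resize(s["image"][150:280,210:350],None,fx=4.6,fy=4.6,interpolation=3))
E
```

```text
shift [ 2.7  0.4 50.7] turn -0.3 yaw 2.17 tcp [556.7 -77.7 380.7] F [0.  0.7 0.2] gap 9.3 t 3.95 q6 -0.37 tilt [ 0.0008 -0.001 ]
```

View pics/a2.png

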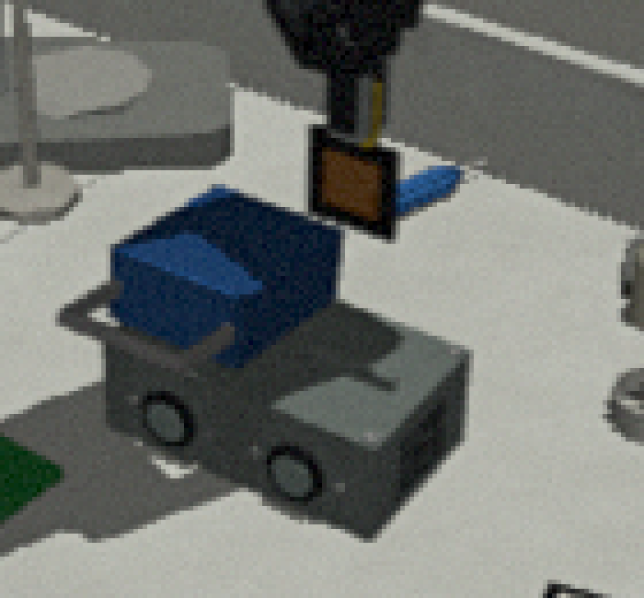

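The slide hangs straight in the jaws at crop (350,180), above the slot at (370,378). I'll rectify the deck from the first picture in both cameras to locate the slot, and lower to hover.

Request:
servo_tool([
  [[1,0,10],-0.5,-1],
  [[3,0,30],-0.5,-1],
  [[3,0,50],-0.5,-1],
  [[3,0,70],-0.5,-1],
  [[3,0,80],-0.5,-1],
  [[3,0,80],-0.5,-1],
])

```text
t: 4.6
tcp_pos: [0.5577, -0.0783, 0.2994]
tool_rot: [0.691, 0.723, -0.002, 0.001]
force: [-0.6, -1.1, -0.5]
finger_gap: 0.107
```

```bash
cat >> h.py <<'E'
def rectify(s,im,z,x0,x1,y0,y1,k=4):
    """top-down patch, k px/mm; col = x-x0, row = y-y0"""
    T=np.linalg.inv(np.array(s["cam_to_world"]));f=210/np.tan(np.radians(s["vertical_fov"])/2)
    X,Y=np.meshgrid(np.arange(x0,x1,1/k)/1000,np.arange(y0,y1,1/k)/1000)
    p=np.stack([X,Y,np.full_like(X,z/1000),np.ones_like(X)],-1)@T.T
    return cv2.remap(im,(p[...,0]/p[...,2]*f+s["cx"]).astype(np.float32),(p[...,1]/p[...,2]*f+s["cy"]).astype(np.float32),cv2.INTER_CUBIC)
E
python3 - <<'E'
from h import *
go(557,-75,300,2.5)
d=np.load("s0.npz");out=[]
for n,key in(("scene","a"),("top","b")):
    s=snapshot(n)
    r=rectify(s,d[key],62,500,620,-130,0);out.append(r)
    if n=="scene":
        out.append(rectify(s,s["image"],70,500,620,-130,0))
out=[cv2.rotate(cv2.flip(o,1),cv2.ROTATE_90_CLOCKWISE) if 0 else o for o in out]
for o in out:
    for i in range(0,480,80): cv2.line(o,(i,0),(i,8),(0,0,255),1)
    for i in range(0,520,80): cv2.line(o,(0,i),(8,i),(0,0,255),1)
save("rect",cv2.resize(np.hstack(out),(800,289)));save("rectA",np.hstack([out[0],out[1]])[:,:800] if 0 else cv2.resize(np.hstack(out[:2]),(800,433)))
np.save("rect.npy",np.array(out))
E
```

```text
shift [ 3.3 -0.5 -0.6] turn 0.1 yaw 2.61 tcp [557.7 -78.3 299.4] F [-0.6 -1.1 -0.5] gap 9.1 t 4.6 q6 -0.38 tilt [-0.0001 -0.0042]
```

View pics/rect.png

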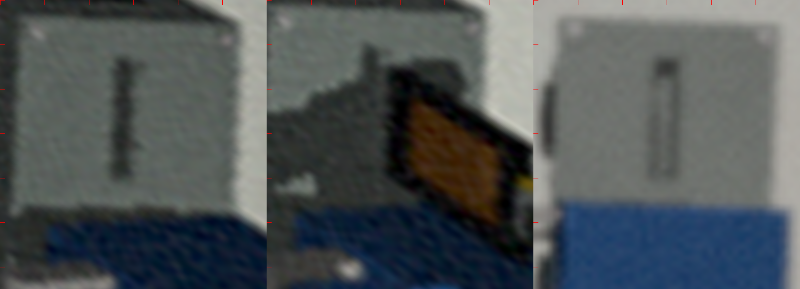

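```bash
python3 - <<'E'
from h import *
o=np.load("rect.npy").astype(float).mean(-1)
for n,r in(("scene",o[0]),("top",o[2])):
    # rotate about approx slot centre so slot axes align with image (yaw 2.5: slot y axis dir = (-sin,cos))
    c=((557.5-500)*4,(-77+130)*4)
    for yaw in(2.5,):
        M=cv2.getRotationMatrix2D(c,yaw,1);g=cv2.warpAffine(r,M,(480,520))
        px=g[int(c[1])-80:int(c[1])+80].mean(0);py=g[:,int(c[0])-8:int(c[0])+8].mean(1)
        print(n,"x-557.5:",[(round((i-c[0])/4,1),int(px[i])) for i in range(int(c[0])-64,int(c[0])+65,4)])
        print(n,"y+77:",[(round((i-c[1])/4,1),int(py[i])) for i in list(range(int(c[1])-140,int(c[1])-80,4))+list(range(int(c[1])+80,int(c[1])+140,4))])
        # deck edges
        print("edges x",[(i//4-57.5,int(px[i])) for i in list(range(4,40,4))+list(range(410,450,4))])
        col=g[:,150:190].mean(1);print("edge y",[((i-c[1])/4,int(col[i])) for i in range(0,60,4)])
r=o[1];g=r
im=cv2.resize(np.load("rect.npy")[1][80:420,160:440],None,fx=2,fy=2,interpolation=3)
s=snapshot("scene")
im=cv2.resize(s["image"][180:250,250:330],None,fx=8,fy=8,interpolation=3)
im=np.clip(im.astype(float)*1.8,0,255).astype(np.uint8);save("a3",im)
E
```

```text
scene x-557.5: [(-16.0, 94), (-15.0, 94), (-14.0, 95), (-13.0, 95), (-12.0, 96), (-11.0, 96), (-10.0, 95), (-9.0, 91), (-8.0, 83), (-7.0, 73), (-6.0, 62), (-5.0, 54), (-4.0, 47), (-3.0, 44), (-2.0, 43), (-1.0, 46), (0.0, 52), (1.0, 61), (2.0, 70), (3.0, 78), (4.0, 84), (5.0, 88), (6.0, 91), (7.0, 93), (8.0, 94), (9.0, 94), (10.0, 94), (11.0, 94), (12.0, 94), (13.0, 94), (14.0, 94), (15.0, 93), (16.0, 93)]
scene y+77: [(-35.0, 96), (-34.0, 93), (-33.0, 92), (-32.0, 93), (-31.0, 95), (-30.0, 95), (-29.0, 91), (-28.0, 85), (-27.0, 79), (-26.0, 71), (-25.0, 64), (-24.0, 57), (-23.0, 52), (-22.0, 50), (-21.0, 49), (20.0, 51), (21.0, 50), (22.0, 49), (23.0, 48), (24.0, 49), (25.0, 53), (26.0, 60), (27.0, 67), (28.0, 74), (29.0, 80), (30.0, 86), (31.0, 90), (32.0, 94), (33.0, 95), (34.0, 96)]
edges x [(-56.5, 45), (-55.5, 44), (-54.5, 45), (-53.5, 47), (-52.5, 52), (-51.5, 60), (-50.5, 71), (-49.5, 81), (-48.5, 89), (44.5, 88), (45.5, 91), (46.5, 98), (47.5, 108), (48.5, 122), (49.5, 137), (50.5, 150), (51.5, 160), (52.5, 166), (53.5, 168)]
edge y [(-53.0, 0), (-52.0, 32), (-51.0, 42), (-50
[... 751 characters left out ...]
(-23.0, 60), (-22.0, 60), (-21.0, 62), (20.0, 91), (21.0, 91), (22.0, 91), (23.0, 90), (24.0, 90), (25.0, 91), (26.0, 92), (27.0, 95), (28.0, 98), (29.0, 102), (30.0, 105), (31.0, 107), (32.0, 108), (33.0, 109), (34.0, 110)]
edges x [(-56.5, 154), (-55.5, 143), (-54.5, 130), (-53.5, 113), (-52.5, 96), (-51.5, 83), (-50.5, 75), (-49.5, 76), (-48.5, 83), (44.5, 110), (45.5, 110), (46.5, 111), (47.5, 115), (48.5, 121), (49.5, 129), (50.5, 139), (51.5, 148), (52.5, 155), (53.5, 162)]
edge y [(-53.0, 0), (-52.0, 168), (-51.0, 168), (-50.0, 170), (-49.0, 169), (-48.0, 168), (-47.0, 166), (-46.0, 159), (-45.0, 152), (-44.0, 142), (-43.0, 132), (-42.0, 125), (-41.0, 118), (-40.0, 113), (-39.0, 111)]
```

View pics/a3.png

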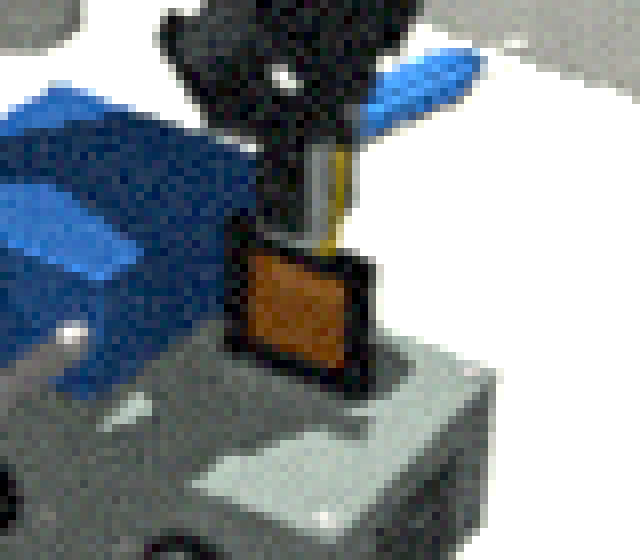

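```bash
python3 - <<'E'
from h import *
s=snapshot("scene")
c=(np.array([[224,352],[347,397],[374,402]])+.5)/8-.5+[250,180]
for z in(.0707,):print((plane(s,c,z)*1000).round(1))
# automatic: frame-dark mask at rectified planes z: bottom edge lines
go(557.3,-76.3,299,2.5)
E
```

```text
[[ 556.2  -52.5   70.7]
 [ 559.2  -94.9   70.7]
 [ 561.8 -102.7   70.7]]
shift [ 3.  -1.5  2.9] turn 0.1 yaw 2.57 tcp [559.  -79.3 301.9] F [ 0.5 -0.6  0.3] gap 9.2 t 4.8 q6 -0.38 tilt [ 0.006  -0.0064]
```

Request:
servo_tool([
  [[1.5,-2,0],0,-1],
  [[1.5,-2,4],0,-1],
  [[1.5,-2,7],0,-1],
  [[1.5,-2,10],0,-1],
  [[1.5,-2,13],0,-1],
  [[1.5,-2,15],0,-1],
])

```text
t: 5.4
tcp_pos: [0.5569, -0.078, 0.2864]
tool_rot: [0.691, 0.723, -0.0, 0.004]
force: [0.3, 0.7, -0.4]
finger_gap: 0.107
```

```bash
python3 - <<'E'
from h import *
go(557,-76,240,2.5);s=sense();print(s["force"],s["ft_torque"])
E
```

```text
shift [ 2.3 -0.1 46.4] turn 0.1 yaw 2.57 tcp [556.9 -78.  286.4] F [ 0.3  0.7 -0.4] gap 9.1 t 5.4 q6 -0.38 tilt [ 0.0054 -0.0062]
[ 0.33868874  0.71975743 -0.38756194] [-0.00488954  0.0028535  -0.00894013]
```

Request:
servo_tool([
  [[0,0,3],0,-1],
  [[0,0,6],0,-1],
  [[0,0,9],0,-1],
  [[0,0,10],0,-1],
])

```text
t: 5.8
tcp_pos: [0.5569, -0.0781, 0.276]
tool_rot: [0.691, 0.723, -0.0, 0.004]
force: [0.0, -0.5, -0.4]
finger_gap: 0.103
```

```bash
python3 - <<'E'
from h import *
go(557,-76,240,2.5);s=sense();print(s["force"],s["ft_torque"])
E
```

```text
shift [ 2.3  0.  36. ] turn 0.1 yaw 2.56 tcp [556.9 -78.1 276. ] F [ 0.  -0.5 -0.4] gap 8.8 t 5.8 q6 -0.38 tilt [ 0.0049 -0.006 ]
[ 0.04777061 -0.53875397 -0.38982645] [-0.02983953  0.01313739 -0.05833855]
```

The slide has entered the slot without contact force. Continuing down.

Request:
servo_tool([
  [[0,0,5],0,-1],
  [[0,0,10],0,-1],
  [[0,0,15],0,-1],
  [[0,0,20],0,-1],
  [[0,0,25],0,-1],
  [[0,0,29],0,-1],
  [[0,0,31],0,-1],
  [[0,0,31],0,-1],
])

```text
t: 6.6
tcp_pos: [0.5571, -0.0782, 0.2446]
tool_rot: [0.691, 0.723, -0.0, 0.004]
force: [1.9, 0.5, -2.1]
finger_gap: 0.103
```

```bash
python3 - <<'E'
from h import *
go(557,-76,240,2.5);s=sense();print(s["force"],s["ft_torque"])
E
```

```text
shift [ 2.2 -0.   4.6] turn 0.1 yaw 2.55 tcp [557.1 -78.2 244.6] F [ 1.9  0.5 -2.1] gap 8.8 t 6.6 q6 -0.38 tilt [ 0.0047 -0.0058]
[ 1.90082095  0.50872379 -2.11645525] [ 0.11788946 -0.10906285 -0.05048186]
```

Request:
servo_tool([
  [[0,0,1.5],0,-1],
  [[0,0,3],0,-1],
  [[0,0,4],0,-1],
  [[0,0,4.5],0,-1],
])

```text
t: 7.0
tcp_pos: [0.5572, -0.0783, 0.2408]
tool_rot: [0.691, 0.723, -0.0, 0.004]
force: [-0.8, 1.0, 7.9]
finger_gap: 0.106
```

```bash
python3 - <<'E'
from h import *
go(557,-76,240,2.5);s=sense();print(s["force"],s["ft_torque"])
E
```

```text
shift [ 2.3 -0.1  0.8] turn 0.1 yaw 2.56 tcp [557.2 -78.3 240.8] F [-0.8  1.   7.9] gap 9.0 t 7.0 q6 -0.38 tilt [ 0.005 -0.006]
[-0.75885792  0.96014762  7.85392502] [0.18257863 0.28774517 0.03007903]
```

Request:
servo_tool([
  [[0,0,1],0,-1],
  [[0,0,1],0,-1],
  [[0,0,0],0,-0.5],
  [[0,0,0],0,-0.3],
  [[0,0,0],0,-0.3],
  [[0,0,0],0,-0.3],
  [[0,0,-5],0,-0.3],
  [[0,0,-15],0,-0.3],
])

```text
t: 7.8
tcp_pos: [0.5568, -0.0781, 0.2555]
tool_rot: [0.691, 0.723, -0.001, 0.003]
force: [1.2, 0.1, 0.1]
finger_gap: 0.346
```

Request:
servo_tool([
  [[0,0,-30],0,-0.3],
  [[0,0,-60],0,-0.3],
  [[0,0,-90],0,-0.3],
  [[0,0,-120],0,-0.3],
  [[0,-30,-130],0,-0.3],
  [[0,-75,-130],0,-0.3],
  [[30,-100,-130],0,-0.3],
  [[60,-100,-130],0,-0.3],
])

```text
t: 8.6
tcp_pos: [0.4501, -0.0214, 0.3855]
tool_rot: [0.692, 0.722, -0.002, 0.001]
force: [-0.6, 0.8, 0.7]
finger_gap: 0.349
```

```bash
python3 - <<'E'
from h import *
s=snapshot("scene");P=pts(s);im=s["image"]
h=cv2.cvtColor(im,cv2.COLOR_BGR2HSV);H,S,V=[h[...,i].astype(int) for i in range(3)]
m=(H>18)&(H<38)&(S>110)&(abs(P[...,0]-.557)<.05)&(abs(P[...,1]+.076)<.05);q=P[m];print(len(q),q.mean(0),np.percentile(q[:,2],[2,98]))
m=(P[...,1]<.05)&(P[...,1]>-.05)&(P[...,0]<.475)&(P[...,0]>.42)&(P[...,2]>.08)&(P[...,2]<.13);rect(P[m],"bar");print(P[m].mean(0))
go(467,0,300,2.5)
save("a4",cv2.resize(im[130:270,200:350],None,fx=4,fy=4,interpolation=3))
E
```

```text
124 [ 0.55252558 -0.07930609  0.08079925] [0.06185523 0.09529412]
bar 147 mean [464.1  -3.1 103.6] c [4.665e+02 1.000e-01] sz [15.5 79.9] ang 0.9
[ 0.46408268 -0.00306418  0.10361042]
shift [17.5 17.2 85.6] turn 0.0 yaw 2.51 tcp [450.5 -18.1 385.6] F [ 0.5  1.8 -0.5] gap 29.8 t 8.65 q6 -0.33 tilt [ 0.0006 -0.0018]
```

View pics/a4.png

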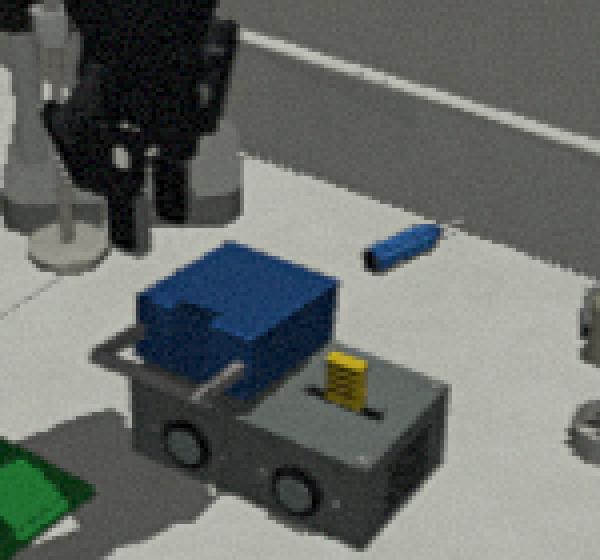

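The yellow slide is home: the tab stands at crop (347,380) with its foot level with the deck, top at about 94 mm. The bar is at about (466, −1, 100). Going down over it.

```bash
python3 - <<'E'
from h import *
go(466,-1,255,2.5)
E
```

```text
shift [ 16.6  16.1 130.6] turn 0.0 yaw 2.51 tcp [450.5 -18.1 385.6] F [ 0.5  1.8 -0.5] gap 29.8 t 8.65 q6 -0.33 tilt [ 0.0006 -0.0018]
```

Request:
servo_tool([
  [[17,16,10],0,-0.25],
  [[17,16,35],0,-0.25],
  [[17,16,65],0,-0.25],
  [[17,16,90],0,-0.25],
  [[17,16,110],0,-0.25],
  [[17,16,122],0,-0.25],
  [[17,16,130],0,-0.25],
  [[17,16,130],0,-0.25],
])

```text
t: 9.45
tcp_pos: [0.466, -0.0007, 0.2552]
tool_rot: [0.691, 0.722, -0.001, 0.0]
force: [0.3, 0.4, -0.5]
finger_gap: 0.375
```

Request:
servo_tool([
  [[0,0,0],0,-0.5],
  [[0,0,0],0,-0.7],
  [[0,0,0],0,-0.85],
  [[0,0,0],0,-1],
  [[0,0,0],0,-1],
  [[0,0,0],0,-1],
], force=30)

```text
t: 10.05
tcp_pos: [0.4672, -0.0008, 0.2558]
tool_rot: [0.692, 0.722, 0.001, 0.002]
force: [5.1, 2.4, -1.1]
finger_gap: 0.104
```

```bash
python3 - <<'E'
from h import *
go(466,-1,255,2.5)
E
```

```text
shift [-0.1 -1.2  0.8] turn -0.0 yaw 2.49 tcp [467.2  -0.8 255.8] F [ 5.1  2.4 -1.1] gap 8.9 t 10.05 q6 -0.28 tilt [ 0.0044 -0.0022]
```

Request:
servo_tool([
  [[0,3,-9.5],0,-1],
  [[0,8,-21],0,-1],
  [[0,13.7,-32],0,-1],
  [[0,20.4,-43],0,-1],
  [[0,28,-53],0,-1],
  [[0,36.5,-62],0,-1],
  [[0,45.7,-70.5],0,-1],
  [[0,45.7,-70.5],0,-1],
], force=40)

```text
t: 10.85
tcp_pos: [0.5113, 0.0012, 0.3272]
tool_rot: [0.691, 0.723, -0.001, 0.001]
force: [-5.1, -2.3, 4.8]
finger_gap: 0.098
```

```bash
python3 - <<'E'
from h import *
go(466+45.7,-1,255+70.5,2.5)
s=snapshot("scene");save("a5",cv2.resize(s["image"][110:270,180:350],None,fx=3.5,fy=3.5,interpolation=3))
E
```

```text
shift [-2.2  0.3  1.7] turn 0.1 yaw 2.56 tcp [511.3   1.2 327.2] F [-5.1 -2.3  4.8] gap 8.3 t 10.85 q6 -0.26 tilt [-0.001  -0.0031]
```

View pics/a5.png

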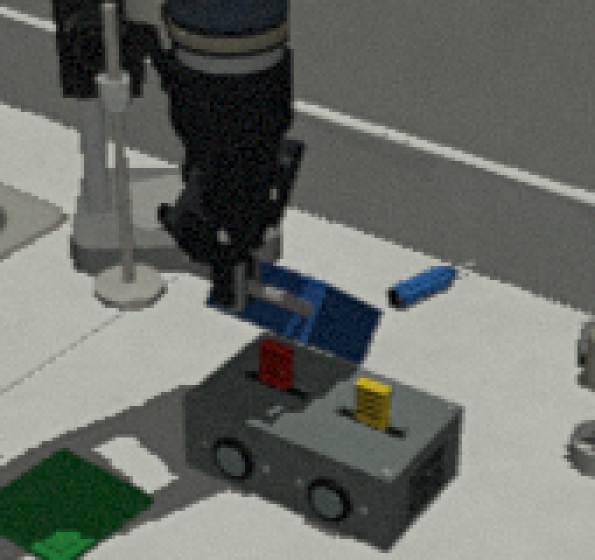

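The hood is lifting cleanly. The red tab shows at (277,365) and the yellow one is still home at (372,402). Continuing the arc.

Request:
servo_tool([
  [[0,10,-7.5],0,-1],
  [[0,20.5,-14],0,-1],
  [[0,31.7,-20],0,-1],
  [[0,43.3,-24.5],0,-1],
  [[0,55,-28.5],0,-1],
  [[0,67.5,-31],0,-1],
  [[0,80,-33],0,-1],
  [[0,80,-33],0,-1],
])

```text
t: 11.7
tcp_pos: [0.5914, 0.0044, 0.3613]
tool_rot: [0.691, 0.723, -0.001, 0.002]
force: [-1.4, -0.4, 9.3]
finger_gap: 0.1
```

```bash
python3 - <<'E'
from h import *
go(603.6-12.5,4.5,155+62+143.2,2.5)
E
```

```text
shift [ 0.1 -0.3  1.1] turn 0.1 yaw 2.56 tcp [591.4   4.4 361.3] F [-1.4 -0.4  9.3] gap 8.5 t 11.7 q6 -0.22 tilt [ 0.001  -0.0044]
```

Request:
servo_tool([
  [[0,12.5,-0.5],0,-1],
  [[0,25,0],0,-1],
  [[0,37.5,1.7],0,-1],
  [[0,49.7,4.4],0,-1],
  [[0,61.6,8.2],0,-1],
  [[0,73.2,13],0,-1],
  [[0,73.2,13],0,-1],
])

```text
t: 12.4
tcp_pos: [0.6656, 0.0074, 0.3474]
tool_rot: [0.691, 0.723, -0.001, 0.002]
force: [-0.1, -1.8, 1.8]
finger_gap: 0.1
```

Request:
servo_tool([
  [[0,0,0],0,-0.8],
  [[0,0,0],0,-0.5],
  [[0,0,0],0,-0.3],
  [[0,0,0],0,-0.3],
  [[0,0,-10],0,-0.3],
  [[0,0,-30],0,-0.3],
  [[0,0,-50],0,-0.3],
  [[0,-30,-50],0,-0.3],
])

```text
t: 13.2
tcp_pos: [0.6388, 0.006, 0.4017]
tool_rot: [0.691, 0.723, 0.003, 0.007]
force: [0.6, -0.4, 0.6]
finger_gap: 0.351
```

```bash
python3 - <<'E'
from h import *
for n in("scene","top"):
    s=snapshot(n);P=pts(s);im=s["image"]
    h=cv2.cvtColor(im,cv2.COLOR_BGR2HSV);H,S,V=[h[...,i].astype(int) for i in range(3)]
    for nm,c in(("red",((H<8)|(H>172))),("yel",(H>18)&(H<38))):
        m=c&(S>110)&(V>40)&(abs(P[...,0]-.557)<.06)&(abs(P[...,1]+.036)<.1)&(P[...,2]>.05)&(P[...,2]<.11);q=P[m];print(n,nm,len(q),len(q) and (q.mean(0).round(4),pca(q),np.percentile(q[:,2],[2,98]).round(3)))
    m=(H>100)&(H<130)&(S>100)&(abs(P[...,1])<.07)&(P[...,0]>.5)&(P[...,0]<.75);q=P[m];print(n,"hood",np.percentile(q,[2,50,98],axis=0).round(3).tolist())
go(553.6,2,250,2.5)
E
```

```text
scene red 116 (array([0.5524, 0.0031, 0.0805]), np.float64(-127.95656033783922), array([0.062, 0.095]))
scene yel 121 (array([ 0.5524, -0.0797,  0.0813]), np.float64(-102.61581234357843), array([0.063, 0.095]))
scene hood [[0.569, -0.041, 0.056], [0.642, 0.006, 0.113], [0.666, 0.047, 0.528]]
top red 27 (array([0.5557, 0.0077, 0.087 ]), np.float64(-88.95420839970544), array([0.059, 0.098]))
top yel 30 (array([ 0.5575, -0.0771,  0.0898]), np.float64(-87.52084597011138), array([0.061, 0.098]))
top hood [[0.501, -0.041, 0.056], [0.615, -0.005, 0.064], [0.63, 0.045, 1.445]]
shift [ -0.6 -79.1 148.6] turn 0.1 yaw 2.57 tcp [632.8   6.8 398.5] F [0.4 0.8 0.1] gap 30.0 t 13.3 q6 -0.21 tilt [-0.0013 -0.0042]
```

Hood is back at about 1.85 rad. Red tab is at about (554, 3). Approaching it.

Request:
servo_tool([
  [[-2,-30,0],0,-0.2],
  [[-4,-60,0],0,-0.2],
  [[-4,-79,20],0,-0.2],
  [[-4,-79,50],0,-0.2],
  [[-4,-79,80],0,-0.2],
  [[-4,-79,105],0,-0.2],
  [[-4,-79,120],0,-0.2],
  [[-4,-79,120],0,-0.2],
])

```text
t: 14.1
tcp_pos: [0.5536, -0.0012, 0.2769]
tool_rot: [0.691, 0.723, -0.003, -0.001]
force: [-0.7, 0.2, 0.4]
finger_gap: 0.399
```

```bash
python3 - <<'E'
from h import *
go(554,3,241,2.5)
s=snapshot("scene");save("a6",cv2.resize(s["image"][110:270,180:350],None,fx=3.5,fy=3.5,interpolation=3))
E
```

```text
shift [ 4.3  0.8 35.9] turn 0.1 yaw 2.56 tcp [553.6  -1.2 276.9] F [-0.7  0.2  0.4] gap 33.9 t 14.1 q6 -0.24 tilt [-0.0053 -0.0033]
```

View pics/a6.png

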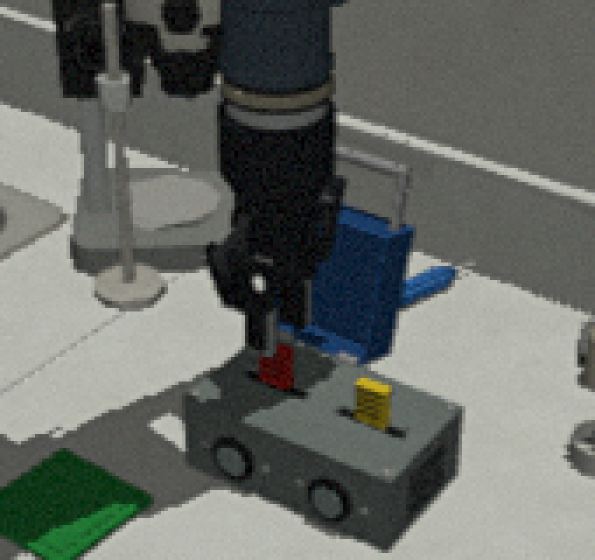

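The red tab at (277,368) is between the fingers and the hood stands back behind it. Descending and gripping.

Request:
servo_tool([
  [[4,1,8],0,-0.2],
  [[4,1,18],0,-0.2],
  [[4,1,28],0,-0.2],
  [[4,1,34],0,-0.2],
  [[4,1,35],0,-0.2],
])

```text
t: 14.65
tcp_pos: [0.5545, 0.0027, 0.2422]
tool_rot: [0.691, 0.723, -0.003, -0.0]
force: [0.3, -0.2, 0.2]
finger_gap: 0.4
```

Request:
servo_tool([
  [[0,0,0],0,-0.5],
  [[0,0,0],0,-0.7],
  [[0,0,0],0,-0.85],
  [[0,0,0],0,-1],
  [[0,0,0],0,-1],
  [[0,0,0],0,-1],
], force=30)

```text
t: 15.25
tcp_pos: [0.555, 0.0025, 0.2425]
tool_rot: [0.691, 0.723, -0.002, 0.0]
force: [2.6, -0.0, 0.1]
finger_gap: 0.112
```

```bash
python3 - <<'E'
from h import *
go(554,3,241,2.5);s=sense();print(s["force"],s["ft_torque"])
E
```

```text
shift [ 0.5 -1.   1.5] turn 0.1 yaw 2.55 tcp [555.    2.5 242.5] F [ 2.6 -0.   0.1] gap 9.6 t 15.25 q6 -0.24 tilt [-0.0026 -0.0038]
[ 2.63532198 -0.04716219  0.06753067] [-0.04074875 -0.32639567 -0.07210705]
```

Request:
servo_tool([
  [[0,0,0],0,-1],
  [[0,0,-6],0,-1],
  [[0,0,-16],0,-1],
  [[0,0,-28],0,-1],
  [[0,0,-42],0,-1],
  [[0,0,-65],0,-1],
  [[0,0,-95],0,-1],
  [[0,0,-120],0,-1],
], force=50)

```text
t: 16.05
tcp_pos: [0.5543, 0.0032, 0.3646]
tool_rot: [0.691, 0.723, -0.003, -0.0]
force: [0.4, -0.5, -0.2]
finger_gap: 0.1
```

```bash
python3 - <<'E'
from h import *
go(498.5,-268,340,2.5)
E
```

```text
shift [-268.3  -67.9   25.9] turn 0.1 yaw 2.58 tcp [554.3   3.2 364.6] F [ 0.4 -0.5 -0.2] gap 8.5 t 16.05 q6 -0.24 tilt [-0.0043 -0.0038]
```

Request:
servo_tool([
  [[-30,-7,0],0,-1],
  [[-70,-17,0],0,-1],
  [[-115,-29,0],0,-1],
  [[-160,-40,0],0,-1],
  [[-205,-52,5],0,-1],
  [[-240,-60,15],0,-1],
  [[-260,-66,22],0,-1],
  [[-268,-68,25],0,-1],
])

```text
t: 16.85
tcp_pos: [0.497, -0.2693, 0.341]
tool_rot: [0.692, 0.722, -0.003, -0.001]
force: [0.0, -0.2, -0.5]
finger_gap: 0.106
```

Request:
servo_tool([
  [[0,0,0],0,-1],
  [[0,0,0],0,-1],
  [[0,0,0],0,-1],
])

```text
t: 17.15
tcp_pos: [0.4972, -0.2679, 0.3416]
tool_rot: [0.691, 0.722, -0.003, -0.001]
force: [0.2, 0.6, -0.2]
finger_gap: 0.105
```

```bash
python3 - <<'E'
from h import *
go(498.5,-268,339,2.5)
s=snapshot("scene");P=pts(s);im=s["image"];h=cv2.cvtColor(im,cv2.COLOR_BGR2HSV);H,S,V=[h[...,i].astype(int) for i in range(3)]
m=(abs(P[...,0]-.5)<.06)&(abs(P[...,1]+.268)<.06)&(P[...,2]>.06)&(P[...,2]<.165);q=P[m];print("slide",np.percentile(q,[2,50,98],axis=0).round(4))
save("a7",cv2.resize(im[100:350,190:440],None,fx=2.4,fy=2.4,interpolation=3))
E
```

```text
shift [-0.1  1.3  2.5] turn 0.0 yaw 2.52 tcp [ 497.2 -267.9  341.6] F [ 0.2  0.6 -0.2] gap 8.9 t 17.15 q6 -0.73 tilt [-0.0064 -0.0024]
slide [[ 0.4896 -0.292   0.113 ]
 [ 0.4925 -0.2685  0.1376]
 [ 0.4962 -0.244   0.1618]]
```

View pics/a7.png

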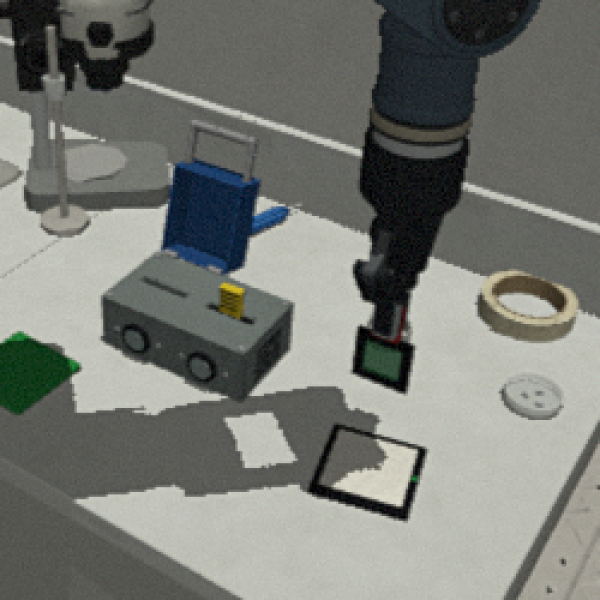

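The final view shows the green-glass, red-tabbed slide upright in the jaws at (383,360), centred above the pad at (370,470), lower edge about 103 mm above it. The yellow slide is still home at (232,300), and the hood stands back at (210,215). Handing in.

```bash
python3 -c "
from h import *
print(sense()['qd'].round(4));print(sign_off())"
```

```text
[ 0.0002  0.0032 -0.0028 -0.0029 -0.004  -0.0005]
the job is handed in; nothing more can be done
None
```

The filter change is done and handed in at about 17 s of the 69 s allowed, with all steps carried out in the order asked.

- **Yellow-tabbed slide:** it slid into the open slot and met the bottom at the expected height, with about 8 N of contact force. After release the tab top measured 94–95 mm above the counter, against 94 mm expected when home, and it was still home in the last picture.
- **Hood:** I swung it back by its bar to about 1.85 rad, worked out from the arc I moved the bar through rather than measured directly. It was still back in the last picture.
- **Red-tabbed slide:** it is held upright and still over the light pad. By tool pose it is within about 2 mm of the pad's centre. Its lower edge is about 103 mm above the pad.
- **Other objects:** I did not approach the petri dish, the dropper bottle or the pot of screws, and I did not measure them again at the end.

**Disagreements in the checks:** the two cameras differed by about 4–5 mm in x on the stand and pad, and the measured tool pose wandered by 1–2.5 mm. I set the slide's alignment over the slot from the scene camera alone so that the camera offset cancelled. No check failed.

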